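Release the candle-jar clamp by pulling its spacer

TASK

The candles in the jar clamp have set and must be released: pull the orange-topped spacer board straight up out of the narrow gap where it is wedged, gripping the edge that sticks out, so that the blue jaw springs open. Then set the spacer down inside the aluminium tray (standing or lying, not dropped) and let go; leave the jars standing where they are and do not disturb the other things on the bench.

Things in the scene. Friction and masses are not known exactly. Their poses are not given: they have to be found in the camera images.
- jig: Jar clamp, fixed to the bench: aluminium base plate 150 (own x) x 216 x 10 mm. Origin at the centre of its underside. Along its x: low grey fence at x -73 to -61 mm (top 60 mm above the bench), three green jars in a row (x -23.5; y -68, 0, 68 mm), blue sliding jaw at x 15 to 41 mm (202 mm long, top 86 mm), the gap, grey far fence at x 59 to 73 mm (216 mm long, top 86 mm).
- gap (a point): Middle of the gap's mouth between jaw and far fence, 86 mm above the bench, axes as the clamp's. The gap is 18 mm wide (x), 206 mm long (y), closed at both ends, 76 mm deep.
- jaw (a joint): Slide of the blue jaw towards the far fence, m: about 0 while the spacer holds it, 0.012 when open. A spring presses the jaw against the spacer with about 6 N, so that friction resists the pull with up to about 15 N; once the spacer is out, the spring opens the jaw by itself.
- spacer: Plywood spacer board 18 mm thick (own x) x 60 mm wide (own y) x 110 mm tall (own z), 60 to 130 g, the top 26 mm orange. Origin at the centre of its underside. At the start it stands upright in the gap on the base plate, its x along the clamp's x, somewhere along the gap; its top 34 mm sticks out above the jaw and the far fence.
- spacer_mid (a point): Middle of the spacer board, 55 mm above its underside.
- tray: Open aluminium tray, fixed to the bench, 190 mm (own x) x 230 mm (own y) outside, 30 mm high, walls and floor 4 mm thick. Origin at the centre of its underside.
- jar1: Green candle jar in the clamp, 66 mm in diameter, 74 mm tall, its top 84 mm above the bench. Origin at the centre of its underside.
- jar2: Like jar1: the middle jar in the clamp.
- jar3: Like jar1: another jar in the clamp.
- spare_jar: A loose green candle jar on the bench, 66 mm in diameter, 74 mm tall; leave alone. Origin at the centre of its underside.
- tin: A steel tin on the bench, 70 mm in diameter, 55 mm tall; leave alone. Origin at the centre of its underside.
- spatula: A steel spatula with a wooden handle, about 280 mm long, lying flat along y on the bench beyond the work; leave alone. Origin under its middle.
Not all that is in view belongs to the job. There is more than one size of the spacer; the job needs the middle-sized.

How it is judged:
On the way, in this order (a step that is already met when the one before it is completed fails the run):
1. the spacer is held by the gripper and clear above the gap (z of spacer in the frame of jig above 0.09 m and contact force between the fingers and spacer above 0.5 N), for 0.1 s.
2. the spacer, still held, is lowered into the tray to within about 12 mm of its floor (x of spacer_mid in the frame of tray between -0.085 and 0.085 m and y of spacer_mid in the frame of tray between -0.105 and 0.105 m and ((angle between spacer's own z axis and vertical below 0.8 rad and z of spacer_mid in the frame of tray below 0.071 m) or z of spacer_mid in the frame of tray below 0.05 m) and contact force between the fingers and spacer above 0.5 N), for 0.1 s.
At the end, for the whole second after the job is handed in: The middle of the spacer is inside the tray's walls, the spacer rests on the tray (middle less than 66 mm above the tray's underside) and is still, and the jaw has sprung open by more than 9 mm (x of spacer_mid in the frame of tray between -0.091 and 0.091 m and y of spacer_mid in the frame of tray between -0.111 and 0.111 m and z of spacer_mid in the frame of tray below 0.066 m and linear speed of spacer below 0.02 m/s and contact force between spacer and tray above 0.2 N and value of joint jaw above 0.009 m); the robot touches nothing.
It fails at once if a jar in the clamp is tipped by more than 0.3 rad or moved by more than 20 mm (angle between any of jar1, jar2, jar3's own z axis and vertical above 0.3 rad or distance of any of jar1, jar2, jar3 from where it was at the start of the episode above 0.02 m).
It fails at once if the spare jar, the tin or the spatula is moved by more than 30 mm (distance of any of spare_jar, tin, spatula from where it was at the start of the episode above 0.03 m).
It also fails if it takes over 40 s, if anything falls off the work surface, if the arm or the gripper's body presses on something with over 40 N, if the wrist force passes 120 N, or if a joint passes its speed limit or range.

ROBOT

A 6-joint arm with a two-finger parallel gripper is mounted at the origin on the work surface. World frame = base frame: x ahead of the robot, y to its left, z up, the work surface at z = 0. Lengths are in m, angles in rad, forces in N, time in s.
With the tool pointing down it reaches from about 0.35 to 0.775 m from the base axis. Payload 7.3 kg.
Tool frame: the origin (TCP) lies between the finger pads; the fingertips stand 17 mm ahead of it and the grasp point (between the pads) lies 2 mm behind it; z points along the fingers, y is the line along which they close (so a half turn about z gives the same grasp; the last joint's range is limited). The gripper opens to 92 mm and grips with 3 to 60 N. Pads are 19 mm wide; open, the fingers measure 130 mm over their backs; the gripper's body (75 mm by 190 mm) begins 47 mm behind the grasp point.
Start: joints at [1.191, 0.342, 1.524, -0, 1.275, -0.146], TCP at [0.122, 0.511, 0.244] pointing down, gripper open.
Joint ranges: [-2.53, 2.53], [-0.77, 2.02], [0.04, 2.7], [-1, 4.14], [0.28, 2.66], [-3.11, 3.11]. Speed limits (rad/s): [2.57, 2.57, 3.14, 3.14, 3.14, 3.14].

INTERFACE

Orientations are given as [roll, pitch, yaw] about the fixed x, y, z axes, in that order (R = Rz(yaw) Ry(pitch) Rx(roll)).
In Python, from cell import robot, optics gives the robot as it stands.
- The arm moves only by the tool play_rows, never from a script. Its argument "rows" is a list of rows, each a list of 7 numbers: the shift along the tool's x, y, z in cm, then the turn, a rotation vector about the tool's x, y, z in rad, then the opening, from 0 (shut) to 1 (fully open). In form: [[tx, ty, tz, wx, wy, wz, grip], ...]. A call has 1 to 20 rows; each row is the pose to reach, as a shift and turn from the pose commanded when the call began, along the tool's axes at that moment; what a row does not reach only later rows make up. A row lasts 1/10 s, in which the tool goes at most 50 mm and 8.59 degrees, less where a joint would pass 70% of its speed; a pose out of reach is approached as far as the arm can. A call with a gripper value outside its range is refused whole. The fingers move at their own pace and stop on an object; "squeeze" is the grip in N (left out, the last holds). Time passes only in rows, so rows that repeat a pose let the fingers close. It gives the time, the measured TCP pose, the force, the opening and the grip force at its end, in the units of the state.
- robot.observe(): the state, without advancing time (a new reading comes with each control period).
- optics.read_camera(name): name is "side" or "top"; returns (picture, depth): 420x560x3 uint8, red, green, blue; 420x560 float32, m along the optical axis (not along the pixel's ray), 0 where there is no reading.
- optics.camera_model(name): a dict with "fx", "fy", "cx", "cy" (pixels), "origin" and "rotation" of the camera in the world. Camera axes: x right, y up, looking along -z (the intrinsics and any distortion apply to the point x, -y, -z); pixel columns grow to the right and rows downward; lengths in m; the calibration is good to about 2 mm. A picture is of the moment at which its call begins. camera_model takes no time and is no camera call.
- robot.hand_in(): hands the job in; it is judged then, once.
The state is a dict: "time": time; "qpos": joint angles; "qvel": joint speeds; "joint_efforts": joint torques, N m; "tool_pos": TCP position; "tool_rot": TCP orientation; "contact_force": force on the tool from outside, world axes, zero at the start; "torque": the same for the moment, N m; "opening": finger opening in m; "grip_force": force on a finger pad.
Only numpy, scipy, OpenCV 4.12 (cv2) and the standard library are available. Lean on these libraries where they do the work, as an engineer would, in place of code of your own. Each camera call takes 0.05 s, during which the arm holds its last target. There are 200 camera calls.

## Working session

There is one attempt and no reset: what is moved stays moved. The work goes in short steps, Python scripts to look and compute and a tool call to move; the robot and the scene stay as the last step left them, time stands still between calls to the robot, and variables do not carry over. Pictures are saved under pics/ and viewed, at most 10 in all, crops included, and the job is handed in when it is done.

Besides the shell and the picture viewer there is one more tool, called after "Emit:" as a command line: name --pt "numbers of a row" for each row, then --argument value for the rest. play_rows: Moves the arm, as the interface text tells. Its arguments: {"type":"object","properties":{"rows":{"type":"array"},"squeeze":{"type":"number"}},"required":["rows"]}

```bash
mkdir -p pics; cat > h.py <<'E'
from cell import robot, optics
import numpy as np, cv2
def cam(n):
    im,d=optics.read_camera(n); return im,d,optics.camera_model(n)
def pts(d,m):
    v,u=np.mgrid[:420,:560]
    p=np.stack([(u-m['cx'])/m['fx']*d,-(v-m['cy'])/m['fy']*d,-d],-1)
    return p@np.array(m['rotation']).T+np.array(m['origin'])
E
python3 - <<'E'
from h import *
for n in('top','side'):
    im,d,m=cam(n); cv2.imwrite(f'pics/{n}0.png',im[...,::-1]); np.savez(f'{n}0.npz',im=im,p=pts(d,m),d=d); print({k:np.round(v,3).tolist() if not isinstance(v,str) else v for k,v in m.items()})
s=robot.observe(); print(s)
E
```

```text
Traceback (most recent call last):
  File "h.py", line 8, in pts
    return p@np.array(m['rotation']).T+np.array(m['origin'])
           ~~~~~~~~~~~~~~~~~~~~~~~~~~~^~~~~~~~~~~~~~~~~~~~~~
ValueError: operands could not be broadcast together with shapes (420,560) (3,)
```

View pics/top0.png

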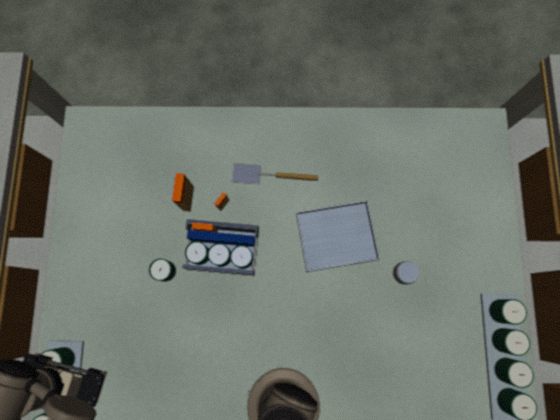

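The top view shows the clamp at about (220,247) with an orange board in its gap at (203,227). A larger orange board is at (180,188), a small one at (221,201) and the tray at (337,237). Rotation is evidently a 3-vector, so I'll take it as roll, pitch, yaw.

```bash
cat > h.py <<'E'
from cell import robot, optics
import numpy as np, cv2
from scipy.spatial.transform import Rotation as R
def cam(n):
    im,d=optics.read_camera(n); return im,d,optics.camera_model(n)
def pts(d,m):
    v,u=np.mgrid[:420,:560]
    uv=np.stack([u,v],-1).reshape(-1,1,2).astype(float)
    K=np.array([[m['fx'],0,m['cx']],[0,m['fy'],m['cy']],[0,0,1]])
    dist=np.array(m.get('distortion',np.zeros(5)),float)
    n=cv2.undistortPoints(uv,K,dist).reshape(420,560,2)
    p=np.stack([n[...,0]*d,-n[...,1]*d,-d],-1)
    r=np.array(m['rotation']); r=r if r.ndim==2 else R.from_euler('xyz',r).as_matrix()
    return p@r.T+np.array(m['origin'])
E
python3 - <<'E'
from h import *
for n in('top','side'):
    im,d,m=cam(n); print(m); cv2.imwrite(f'pics/{n}1.png',im[...,::-1]); p=pts(d,m);np.savez(f'{n}1.npz',im=im,p=p,d=d)
    if n=='top':
        for c in [(203,227),(180,188),(221,201),(337,237),(220,254),(100,200),(400,350)]: print(c,p[c[1],c[0]].round(3))
        cv2.imwrite('pics/crop1.png',cv2.resize(im[160:290,140:390,::-1],None,fx=3,fy=3,interpolation=cv2.INTER_CUBIC))
print(robot.observe())
E
```

```text
{'fx': 437.7627681541669, 'fy': 437.7627681541669, 'cx': 280.8760677343167, 'cy': 207.45310613603772, 'origin': array([0.30167409, 0.00506024, 1.38406287]), 'rotation': array([ 0.21167432,  0.00495708, -1.56408569])}
(203, 227) [0.514 0.241 0.117]
(180, 188) [0.623 0.307 0.152]
(221, 201) [0.603 0.198 0.073]
(337, 237) [ 0.503 -0.164  0.009]
(220, 254) [0.44  0.195 0.071]
(100, 200) [ 0.621  0.603 -0.002]
(400, 350) [ 0.161 -0.349 -0.002]
{'fx': 468.07852126729614, 'fy': 468.07852126729614, 'cx': 274.42425444811363, 'cy': 216.52810397290907, 'origin': array([0.52866248, 0.87661296, 0.97994081]), 'rotation': array([ 0.78968471, -0.02109316, -3.10077239])}
{'time': 0.15, 'qpos': array([ 1.19100266e+00,  3.42577919e-01,  1.52473668e+00, -2.43835268e-05,
        1.27541579e+00, -1.45978947e-01]), 'qvel': array([ 1.06853517e-04,  8.11486357e-05, -1.98527053e-03, -4.41330978e-04,
        2.36717156e-03,  4.69754638e-04]), 'joint_efforts': array([ 8.85521331e-04, -4.31462038e+01, -2.44352871e+01,  7.17793917e-02,
        5.37047675e-02, -5.91296612e-05]), 'tool_pos': array([0.1215129 , 0.51047284, 0.24321796]), 'tool_rot': array([-3.14046363e+00, -1.42424069e-04,  2.90778497e+00]), 'contact_force': array([0.73512155, 0.22020634, 0.0292207 ]), 'torque': array([ 0.01879348, -0.02336405, -0.01046997]), 'grip_force': 0.0, 'opening': 0.09155863473949294}
```

View pics/side1.png

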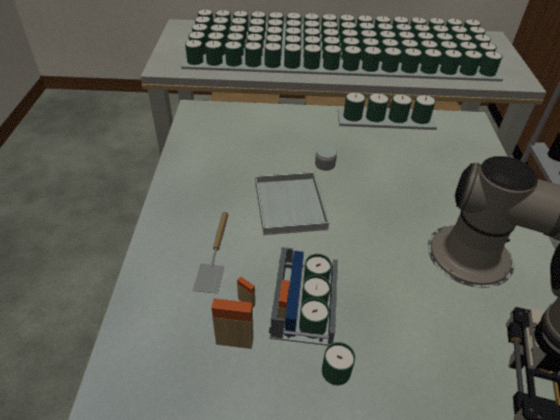

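View pics/crop1.png

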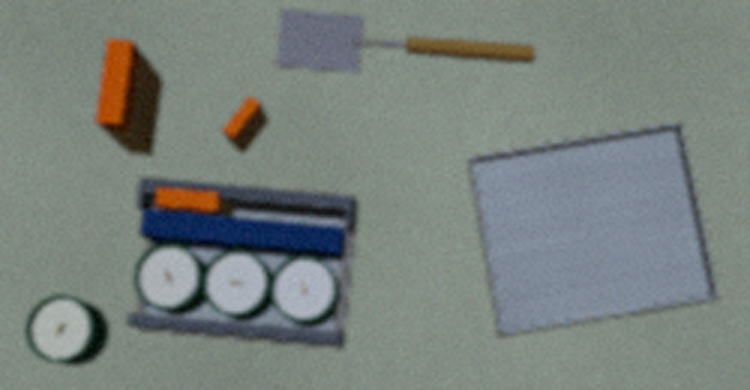

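The candidates are the board in the gap at (203,227), with its top at z≈0.12 (the middle size), the big one at (180,188) and the small one at (221,201). The one wedged in the clamp gap is the right one, and the crop shows it towards the +y (left) end of the gap. Next I'll measure it precisely.

```bash
cat > meas.py <<'E'
from h import *
for n in('top','side'):
    z=np.load(f'{n}1.npz'); im,p=z['im'],z['p']
    hsv=cv2.cvtColor(im,cv2.COLOR_RGB2HSV)
    def rect(mask,name,zr):
        mask=mask&(p[...,2]>zr[0])&(p[...,2]<zr[1])
        k,l,s,c=cv2.connectedComponentsWithStats(mask.astype(np.uint8))
        for i in range(1,k):
            if s[i,4]<25: continue
            q=p[l==i]; r=cv2.minAreaRect((q[:,:2]*1000).astype(np.float32))
            print(n,name,c[i].round(),s[i,4],'rect',np.round(r[0],1),np.round(r[1],1),round(r[2],1),'z',np.percentile(q[:,2],[5,50,95]).round(3))
    box=(p[...,0]>.3)&(p[...,0]<.75)&(p[...,1]>-.35)&(p[...,1]<.45)
    h,s,v=[hsv[...,i].astype(int) for i in range(3)]
    rect(box&(h<14)&(s>200)&(v>110),'orange',(.05,.2))
    rect(box&(h>105)&(h<130)&(s>150),'blue',(.06,.1))
    rect(box&(p[...,1]<0),'tray',(.018,.04))
    rect(box&(p[...,1]<.0),'trayfloor',(.002,.018))
    rect(box,'high',(.075,.2))
    rect(box&(p[...,0]>.5)&(s<90),'fence',(.075,.1))
E
python3 meas.py
```

```text
top orange [178. 187.] 202 rect [626.  312.5] [21.8 80.3] 85.9 z [0.149 0.154 0.158]
top orange [220. 199.] 38 rect [606.4 199.6] [10.9 39.6] 53.6 z [0.08  0.083 0.087]
top orange [202. 226.] 90 rect [516.1 244.2] [58.7 16. ] 85.4 z [0.116 0.12  0.123]
top blue [220. 237.] 583 rect [490.2 193.9] [197.2  26.2] 85.5 z [0.072 0.085 0.09 ]
top tray [301. 176.] 73 rect [699.4 -50.8] [97.5 17.7] 84.4 z [0.018 0.02  0.025]
top tray [339. 233.] 443 rect [ 506.4 -161.8] [190.8 230.8] 9.9 z [0.021 0.028 0.034]
top tray [396. 273.] 37 rect [ 392.6 -340.4] [54.7 15.2] 0.3 z [0.022 0.03  0.039]
top trayfloor [304. 177.] 132 rect [695.3 -63.9] [ 32.6 126.5] 10.2 z [0.003 0.014 0.018]
top trayfloor [297. 192.] 36 rect [652.5 -42.3] [29.8 38.5] 70.2 z [0.002 0.003 0.006]
top trayfloor [336. 236.] 2835 rect [ 507.8 -162.9] [181.7 221.7] 9.9 z [0.002 0.005 0.01 ]
top trayfloor [394. 273.] 26 rect [ 390.5 -340.8] [55.9 14.3] 3.8 z [0.002 0.011 0.017]
top high [180. 190.] 460 rect [625.8 314.5] [27.2 85.4] 85.2 z [0.084 0.15  0.157]
top high [220. 199.] 71 rect [607.6 200.5] [15.6 44.8] 50.4 z [0.078 0.
[... 701 characters left out ...]
de trayfloor [290. 201.] 2280 rect [ 504.6 -178.3] [180.4 209.6] 9.9 z [0.002 0.004 0.011]
side trayfloor [223. 224.] 105 rect [697.4 -61.9] [ 32.4 122.6] 6.3 z [0.002 0.015 0.018]
side trayfloor [295. 230.] 270 rect [484.9 -47.1] [193.5  18.2] 10.0 z [0.003 0.009 0.017]
side high [288. 288.] 1528 rect [504.9 192.5] [218.2  58. ] 85.2 z [0.082 0.086 0.12 ]
side high [316. 288.] 612 rect [437.5 198.1] [202.1  65.1] 85.3 z [0.076 0.082 0.086]
side high [246. 283.] 125 rect [606.2 198.2] [17.  46.2] 52.4 z [0.076 0.083 0.086]
side high [232. 315.] 1204 rect [624.8 313. ] [28.7 85.5] 84.8 z [0.082 0.134 0.155]
side fence [279. 286.] 475 rect [522.  191.2] [218.7  28.4] 86.7 z [0.079 0.086 0.089]
```

```bash
cat > go.py <<'E'
import sys
from h import *
def go(x,y,z,yaw):
    s=robot.observe(); r=R.from_euler('xyz',s['tool_rot'])
    print('pos',s['tool_pos'].round(4),'rot',s['tool_rot'].round(3),'F',s['contact_force'].round(1),'t',s['time'],'open',s['opening'].round(4))
    print('shift cm',(r.inv().apply(np.array([x,y,z])-s['tool_pos'])*100).round(2),'turn',(r.inv()*R.from_euler('xyz',[np.pi,0,yaw])).as_rotvec().round(3))
go(*map(float,sys.argv[1:]))
E
python3 go.py .516 .244 .22 3.061
```

```text
Traceback (most recent call last):
  File "go.py", line 7, in <module>
    go(*map(float,sys.argv[1:]))
    ~~^^^^^^^^^^^^^^^^^^^^^^^^^^
  File "go.py", line 5, in go
    print('pos',s['tool_pos'].round(4),'rot',s['tool_rot'].round(3),'F',s['contact_force'].round(1),'t',s['time'],'open',s['opening'].round(4))
                                                                                                                         ^^^^^^^^^^^^^^^^^^
AttributeError: 'float' object has no attribute 'round'
```

```bash
sed -i "s/s\['opening'\].round(4)/s['opening']/" go.py; python3 go.py .516 .244 .22 3.061
```

```text
pos [0.1215 0.5105 0.2432] rot [-3.14  -0.     2.908] F [0.7 0.2 0. ] t 0.15 open 0.09155863473949294
shift cm [-44.55 -16.78   2.33] turn [-0.001 -0.    -0.153]
```

Emit:
play_rows --pt "-3 -1.1 0 0 0 -0.01 1" --pt "-7 -2.6 0 0 0 -0.03 1" --pt "-11 -4.1 0 0 0 -0.05 1" --pt "-15 -5.6 0 0 0 -0.07 1" --pt "-19 -7.1 0 0 0 -0.09 1" --pt "-23 -8.6 0 0 0 -0.11 1" --pt "-27 -10.1 0 0 0 -0.13 1" --pt "-31 -11.6 0 0 0 -0.153 1" --pt "-35 -13.1 0 0 0 -0.153 1" --pt "-39 -14.6 0 0 0 -0.153 1" --pt "-42 -15.8 1 0 0 -0.153 1" --pt "-44 -16.5 2 0 0 -0.153 1" --pt "-44.5 -16.8 2.3 0 0 -0.153 1" --pt "-44.5 -16.8 2.3 0 0 -0.153 1" --pt "-44.5 -16.8 2.3 0 0 -0.153 1"

```text
time: 1.65
tool_pos: [0.5146, 0.2452, 0.2209]
tool_rot: [3.141, -0.001, 3.062]
contact_force: [-0.3, -0.5, 0.9]
opening: 0.0922
grip_force: 0.0
```

```bash
python3 go.py .516 .244 .109 3.061; python3 - <<'E'
from h import *
im,d,m=cam('side'); p=pts(d,m); hsv=cv2.cvtColor(im,cv2.COLOR_RGB2HSV).astype(int)
mk=(hsv[...,0]<14)&(hsv[...,1]>150)&(hsv[...,2]>80)&(p[...,2]>.112)&(p[...,2]<.13)&(p[...,0]<.56)&(p[...,0]>.48)
q=p[mk]; print(len(q), cv2.minAreaRect((q[:,:2]*1000).astype(np.float32)))
cv2.imwrite('pics/side2.png',cv2.resize(im[200:380,180:400,::-1],None,fx=3,fy=3))
E
```

```text
pos [0.5146 0.2452 0.2209] rot [ 3.141e+00 -1.000e-03  3.062e+00] F [-0.3 -0.5  0.9] t 1.65 open 0.0922027494887206
shift cm [-0.16 -0.11 11.19] turn [ 0.    -0.001  0.001]
109 ((516.0496215820312, 254.17852783203125), (40.16493606567383, 16.98733901977539), 86.11701965332031)
```

View pics/side2.png

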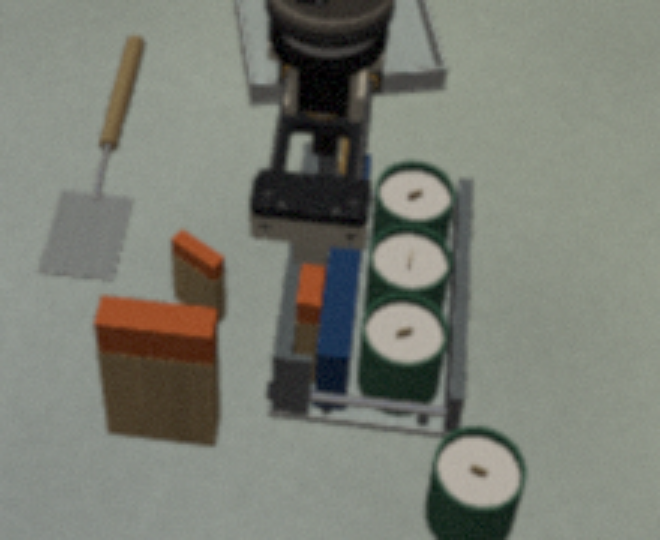

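The side crop shows the gripper right above the orange top, which is visible at (311,290) in the crop. It agrees with the top estimate of (0.516, 0.244). Descending.

Emit:
play_rows --pt "-0.1 -0.1 2 0 0 0 1" --pt "-0.1 -0.1 4 0 0 0 1" --pt "-0.1 -0.1 6 0 0 0 1" --pt "-0.1 -0.1 8 0 0 0 1" --pt "-0.1 -0.1 9.5 0 0 0 1" --pt "-0.1 -0.1 10.3 0 0 0 1" --pt "-0.1 -0.1 10.8 0 0 0 1" --pt "-0.1 -0.1 11.1 0 0 0 1" --pt "-0.1 -0.1 11.1 0 0 0 1" --pt "-0.1 -0.1 11.1 0 0 0 1"

```text
time: 2.7
tool_pos: [0.5168, 0.2433, 0.1104]
tool_rot: [3.141, 0.001, 3.061]
contact_force: [-0.8, -1.1, -0.1]
opening: 0.0916
grip_force: 0.0
```

Emit:
play_rows --pt "0 0 0 0 0 0 0.75" --pt "0 0 0 0 0 0 0.7" --pt "0 0 0 0 0 0 0.65" --pt "0 0 0 0 0 0 0.5" --pt "0 0 0 0 0 0 0.3" --pt "0 0 0 0 0 0 0.3" --pt "0 0 0 0 0 0 0.3" --pt "0 0 0 0 0 0 0.3" --pt "0 0 0 0 0 0 0.3" --pt "0 0 0 0 0 0 0.3" --squeeze 45

```text
time: 3.7
tool_pos: [0.5165, 0.2425, 0.1099]
tool_rot: [-3.141, -0.0, 3.061]
contact_force: [-0.6, -5.6, 3.0]
opening: 0.0595
grip_force: 45.0
```

Gripped at 59.5 mm, as expected for the 60 mm board. Now pulling straight up slowly.

Emit:
play_rows --pt "0 0 -0.3 0 0 0 0.3" --pt "0 0 -0.7 0 0 0 0.3" --pt "0 0 -1.2 0 0 0 0.3" --pt "0 0 -1.7 0 0 0 0.3" --pt "0 0 -2.2 0 0 0 0.3" --pt "0 0 -2.7 0 0 0 0.3" --pt "0 0 -3.2 0 0 0 0.3" --pt "0 0 -3.7 0 0 0 0.3" --pt "0 0 -4.2 0 0 0 0.3"

```text
time: 4.6
tool_pos: [0.5164, 0.2431, 0.1522]
tool_rot: [3.142, -0.0, 3.061]
contact_force: [2.7, -0.7, -6.9]
opening: 0.0596
grip_force: 45.0
```

Emit:
play_rows --pt "0 0 -0.5 0 0 0 0.3" --pt "0 0 -1 0 0 0 0.3" --pt "0 0 -1.6 0 0 0 0.3" --pt "0 0 -2.2 0 0 0 0.3" --pt "0 0 -2.8 0 0 0 0.3" --pt "0 0 -3.4 0 0 0 0.3" --pt "0 0 -4 0 0 0 0.3" --pt "0 0 -5 0 0 0 0.3" --pt "0 0 -6.5 0 0 0 0.3" --pt "0 0 -8.5 0 0 0 0.3" --pt "0 0 -10 0 0 0 0.3" --pt "0 0 -10 0 0 0 0.3" --pt "0 0 -10 0 0 0 0.3"

```text
time: 5.9
tool_pos: [0.5163, 0.2432, 0.252]
tool_rot: [3.141, 0.0, 3.061]
contact_force: [0.0, 0.8, -1.3]
opening: 0.0598
grip_force: 45.0
```

```bash
python3 go.py .505 -.162 .25 3.061; python3 - <<'E'
from h import *
im,d,m=cam('side')
cv2.imwrite('pics/side3.png',cv2.resize(im[150:380,150:420,::-1],None,fx=2.5,fy=2.5))
E
```

```text
pos [0.5163 0.2432 0.252 ] rot [3.141 0.    3.061] F [ 0.   0.8 -1.3] t 5.9 open 0.059753063512422634
shift cm [ -2.14 -40.48   0.18] turn [ 0.  0. -0.]
```

View pics/side3.png

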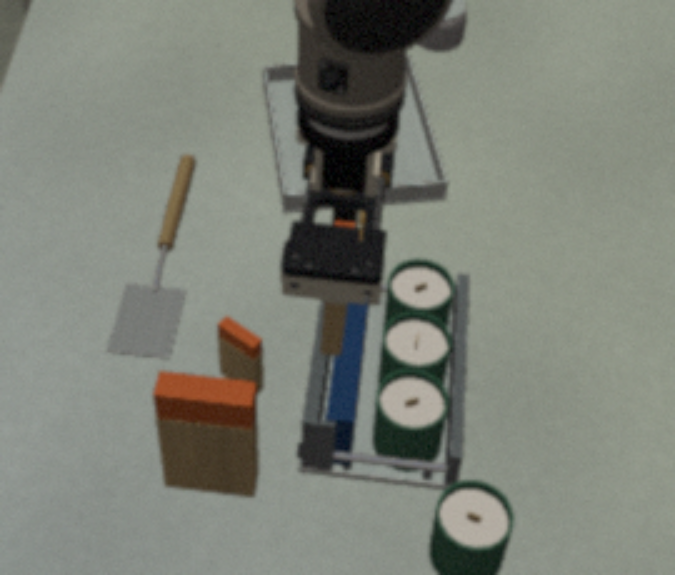

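The board hangs upright in the gripper, with its lower end at (335,330) in the crop. The blue jaw has sprung toward the far fence. Carrying it to the tray.

Emit:
play_rows --pt "-0.1 -1.5 0 0 0 0 0.3" --pt "-0.2 -4.5 0 0 0 0 0.3" --pt "-0.4 -8 0 0 0 0 0.3" --pt "-0.6 -11.5 0 0 0 0 0.3" --pt "-0.8 -15 0 0 0 0 0.3" --pt "-1 -18.5 0 0 0 0 0.3" --pt "-1.2 -22 0 0 0 0 0.3" --pt "-1.4 -25.5 0 0 0 0 0.3" --pt "-1.6 -29 0 0 0 0 0.3" --pt "-1.8 -32.5 0 0 0 0 0.3" --pt "-2 -36 0 0 0 0 0.3" --pt "-2.1 -39 0 0 0 0 0.3" --pt "-2.1 -40.5 0 0 0 0 0.3" --pt "-2.1 -40.5 0 0 0 0 0.3" --pt "-2.1 -40.5 0 0 0 0 0.3"

```text
time: 7.45
tool_pos: [0.5043, -0.1618, 0.2513]
tool_rot: [3.141, -0.001, 3.06]
contact_force: [0.2, 0.9, -1.4]
opening: 0.0597
grip_force: 45.0
```

```bash
python3 go.py .505 -.162 .105 3.061; python3 - <<'E'
from h import *
im,d,m=cam('side'); p=pts(d,m)
mk=(p[...,2]>.08)&(p[...,2]<.22)&(abs(p[...,0]-.505)<.05)&(abs(p[...,1]+.14)<.08)
q=p[mk]; print(len(q),np.percentile(q[:,2],[0.5,2,5,50]).round(3))
cv2.imwrite('pics/side4.png',cv2.resize(im[80:260,180:400,::-1],None,fx=3,fy=3))
E
```

```text
pos [ 0.5043 -0.1618  0.2513] rot [ 3.141e+00 -1.000e-03  3.060e+00] F [ 0.2  0.9 -1.4] t 7.45 open 0.059675596655682915
shift cm [-0.08 -0.03 14.63] turn [ 0.001 -0.001 -0.001]
141 [0.153 0.155 0.159 0.188]
```

View pics/side4.png

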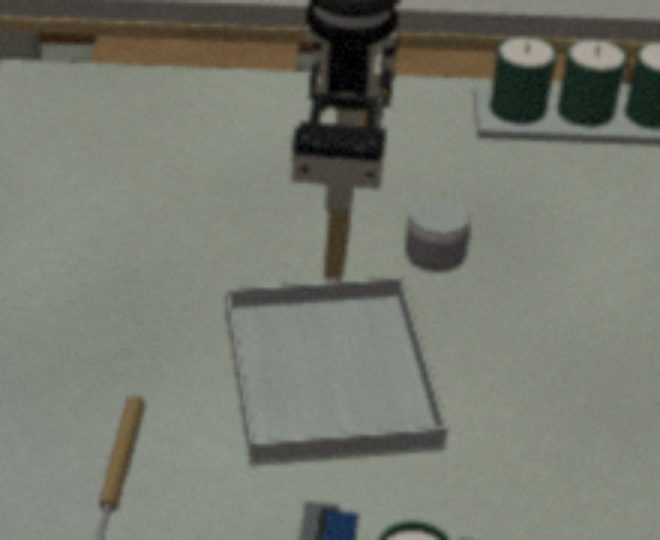

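The board hangs upright in the fingers, with its lower end at (335,275) in the crop and its underside at z≈0.153. Floor contact should come at about 14.8 cm down.

Emit:
play_rows --pt "0 0 1.5 0 0 0 0.3" --pt "0 0 4 0 0 0 0.3" --pt "0 0 6.5 0 0 0 0.3" --pt "0 0 9 0 0 0 0.3" --pt "0 0 11.5 0 0 0 0.3" --pt "0 0 13 0 0 0 0.3" --pt "0 0 13.8 0 0 0 0.3" --pt "0 0 14.2 0 0 0 0.3" --pt "0 0 14.4 0 0 0 0.3" --pt "0 0 14.5 0 0 0 0.3" --pt "0 0 14.5 0 0 0 0.3" --pt "0 0 14.5 0 0 0 0.3"

```text
time: 8.7
tool_pos: [0.505, -0.1624, 0.1073]
tool_rot: [-3.141, 0.001, 3.061]
contact_force: [-0.2, -0.5, -1.4]
opening: 0.0594
grip_force: 45.0
```

Emit:
play_rows --pt "0 0 0.1 0 0 0 0.3" --pt "0 0 0.2 0 0 0 0.3" --pt "0 0 0.3 0 0 0 0.3" --pt "0 0 0.3 0 0 0 0.3" --pt "0 0 0.3 0 0 0 0.3"

```text
time: 9.2
tool_pos: [0.5048, -0.1623, 0.1039]
tool_rot: [-3.142, 0.0, 3.061]
contact_force: [-0.6, 1.4, 1.7]
opening: 0.0595
grip_force: 45.0
```

Emit:
play_rows --pt "0 0 0.05 0 0 0 0.3" --pt "0 0 0.1 0 0 0 0.3" --pt "0 0 0.1 0 0 0 0.3"

```text
time: 9.5
tool_pos: [0.505, -0.1623, 0.1038]
tool_rot: [-3.141, 0.001, 3.061]
contact_force: [-2.7, 0.6, 8.9]
opening: 0.0596
grip_force: 45.0
```

The board is pressing on the floor at about 9 N. I'll release gently and equally, then rise.

Emit:
play_rows --pt "0 0 -0.05 0 0 0 0.3" --pt "0 0 -0.05 0 0 0 0.3" --pt "0 0 -0.05 0 0 0 0.68" --pt "0 0 -0.05 0 0 0 0.72" --pt "0 0 -0.05 0 0 0 0.8" --pt "0 0 -0.05 0 0 0 0.9" --pt "0 0 -0.05 0 0 0 0.95" --pt "0 0 -0.05 0 0 0 0.95" --squeeze 5

```text
time: 10.3
tool_pos: [0.5047, -0.1622, 0.1031]
tool_rot: [3.141, -0.0, 3.061]
contact_force: [-1.0, -0.0, -0.0]
opening: 0.0867
grip_force: 0.0
```

Emit:
play_rows --pt "0 0 -0.5 0 0 0 0.95" --pt "0 0 -1.5 0 0 0 0.95" --pt "0 0 -3 0 0 0 0.95" --pt "0 0 -5 0 0 0 0.95" --pt "0 0 -8 0 0 0 0.95" --pt "0 0 -11 0 0 0 0.95" --pt "0 0 -12 0 0 0 0.95" --pt "0 0 -12 0 0 0 0.95" --pt "0 0 -12 0 0 0 0.95"

```text
time: 11.2
tool_pos: [0.5043, -0.162, 0.2224]
tool_rot: [3.141, -0.001, 3.061]
contact_force: [-0.5, -0.1, -0.2]
opening: 0.0871
grip_force: 0.0
```

```bash
python3 - <<'E'
from h import *
im,d,m=cam('side'); p=pts(d,m); s=robot.observe(); print(s['time'],s['contact_force'],s['opening'])
mk=(p[...,2]>.035)&(p[...,2]<.14)&(abs(p[...,0]-.505)<.09)&(abs(p[...,1]+.16)<.1)
q=p[mk]; print(len(q),np.percentile(q,[2,50,98],axis=0).round(3))
cv2.imwrite('pics/side5.png',cv2.resize(im[100:380,180:400,::-1],None,fx=2.1,fy=2.1))
E
```

```text
11.25 [ 0.37124444 -0.04122669 -0.09149817] 0.08732585009414812
235 [[ 0.496 -0.188  0.04 ]
 [ 0.508 -0.135  0.098]
 [ 0.518 -0.129  0.116]]
```

View pics/side5.png

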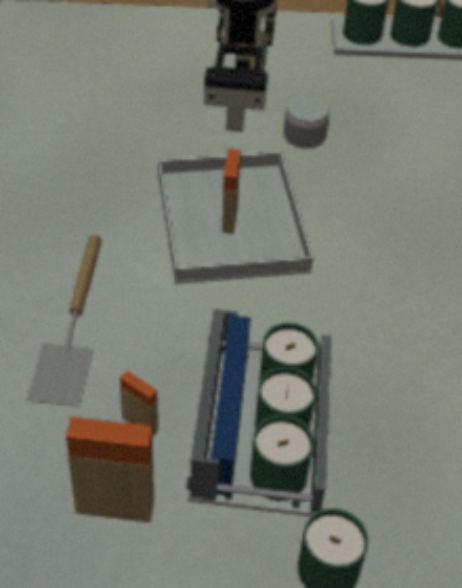

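The spacer stands in the tray at (232,190) and the gripper is clear of it. The jaw is open and the jars and other items are unmoved.

```bash
python3 -c "
from cell import robot; print(robot.hand_in())"
```

```text
the job is handed in; nothing more can be done
None
```

The spacer is out of the gap and stands released in the tray, the jaw has sprung open, the jars and other bench items look undisturbed in the last picture, and the job is handed in (no verdict was returned).

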